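# Hang the guard door on the test station

### The job

Hang the orange-framed guard door on the test station: lift it out of its holder by the black handle and lower both of its knuckles onto the station's two hinge pins, fully down, so that it hangs upright and closed across the station's front opening. Leave the blue door in its holder.

Things in the scene. Friction and masses are not known exactly. Their poses are not given: they have to be found in the camera images.
- orange_door_grip (a point): Centre of the black handle bar on top of the orange-framed door (0.2-0.4 kg), upright in a holder's 16 mm slot, walls 42 mm high. x normal to the door, y along it to the knuckle side, z up. Bar 14 mm thick (x), 68 long, 16 high; two posts 48 mm apart under it. Leaf 12 mm thick, to 55 mm either side in y, from 45 to 185 mm below this point.
- knuckle (a point): Upper knuckle of the orange door, a dark steel ring: centre of the hole at its underside. Outside 34 mm, hole 24 mm, 16 mm high. Axes as the door's. From the bar's centre it is 82 mm along y and 65 mm down. An equal lower knuckle is 115 mm straight below.
- pin (a point): Foot of the station's upper hinge pin, on its axis, on a blue bracket (10 mm thick, 22 wide, 11 mm proud of the axis). Pins point up, 32 mm high, 18 mm thick, tapering to 6 mm. x points into the station (posts begin at 35 mm; frame 160 mm high), -y across the opening. Hung closed, the knuckle point is here and the door's y axis along this y.
- low_pin (a point): Foot of the equal lower pin, 115 mm straight below the upper. The lower knuckle cannot come down over the upper pin: bring the door in from in front (towards +x) about 60 mm (32 to 89) above its seat, each knuckle over its own pin, then lower it.
- blue_door_grip (a point): Centre of the handle bar of the blue-framed door, same shape and size, in its own holder. It belongs to another station and stays where it is.

How it is judged:
By the outcome, as a careful person would: the job done as asked, in the order asked, and still so for the second after the job is handed in, with the robot touching nothing.
It also fails if it takes over 45 s, if anything falls off the work surface, if the arm or the gripper's body presses on something with over 40 N, if the wrist force passes 120 N, or if a joint passes its speed limit or range.

### The arm

A 7-joint arm with a two-finger parallel gripper is mounted at the origin on the work surface. World frame = base frame: x ahead of the robot, y to its left, z up, the work surface at z = 0. Lengths are in mm, angles in rad, forces in N, time in s.
With the tool pointing down it reaches from about 400 to 850 mm from the base axis. Payload 4.5 kg.
Tool frame: the origin (TCP) lies midway between the tips of the shut fingers; the grasp point (between the pads) lies bot.grip_point_offset behind it (bot.grip_point_offset is the distance from the TCP to the grasp point, in mm); z points along the fingers, y is the line along which they close (so a half turn about z gives the same grasp; the last joint's range is limited). The gripper opens to 88 mm and grips with 3 to 60 N. Pads are 18 mm wide; open, the fingers measure 123 mm over their backs; the gripper's body (75 mm by 187 mm) begins 45 mm behind the grasp point.
Start: joints at [1.157, 0.689, -0.195, 1.565, 0.157, 0.902, -0.215], TCP at [270.646, -563.387, 238.743] pointing down, gripper open.
Joint ranges: [-3.01, 3.01], [-0.46, 2.08], [-1.47, 1.51], [0.13, 2.56], [-1, 4.14], [0.04, 2.09], [-2.66, 2.66]. Speed limits (rad/s): [2.57, 2.57, 3.14, 3.14, 3.14, 3.14, 3.14].

### API

Orientations are given as a unit quaternion [x, y, z, w].
In Python, from rig import bot gives the robot as it stands.
- The arm moves only by the tool play_rows, never from a script. Its argument "moves" is a list of rows, each a list of 6 numbers: the shift along the tool's x, y, z as a fraction of full scale, then the turn, a rotation vector about the tool's x, y, z as a fraction of full scale. A call has 1 to 20 rows; each row is the pose to reach, as a shift and turn from the pose commanded when the call began, along the tool's axes at that moment, turning the shorter way round; what a row does not reach only later rows make up. Full scale, the value 1, is 0.8 m for a shift and pi rad for a turn. A row lasts 1/8 s, in which the tool goes at most 62.5 mm and 10.7 degrees, less where a joint would pass 70% of its speed; a pose out of reach is approached as far as the arm can. A call with a number of a shift or a turn outside -1 to 1 is refused whole. A call with a gripper value outside its range is refused whole. "jaw" is the gripper command: -1 is shut, 1 is fully open, values between are in proportion, set as the call begins (left out, the last holds). The fingers move at their own pace and stop on an object; the grip force is fixed at half the most. Time passes only in rows, so rows that repeat a pose let the fingers close. It gives the time, the measured TCP pose, the force, the opening and the grip force at its end, in the units of the state.
- bot.sense(): the state, without advancing time (a new reading comes with each control period).
- bot.snapshot(name): name is "side" or "top" or "wrist"; returns the picture (384x512x3 uint8, red, green, blue); there is no depth.
- bot.camera_info(name): a dict with "fx", "fy", "cx", "cy" (pixels), "view" (4x4, takes a point from world to camera coordinates). Camera axes: x right, y up, looking along -z (the intrinsics and any distortion apply to the point x, -y, -z); pixel columns grow to the right and rows downward; lengths in mm; the calibration is good to about 2 mm. The wrist camera is an equidistant fisheye: a pixel r from the principal point sees the ray r / f radians off the axis. A picture is of the moment at which its call begins: read the wrist's pose just before it. camera_info takes no time and is no camera call; for the wrist camera it gives the pose at the moment of the call.
- bot.close_job(): hands the job in; it is judged then, once.
The state is a dict: "time": time; "qpos": joint angles; "dq": joint speeds; "joint_torque": joint torques, N m; "tcp_pos": TCP position; "ee_rot": TCP orientation; "ft_force": force on the tool from outside, world axes, zero at the start; "moment": the same for the moment, N m; "gripper_width": opening from 0.0 (shut) to 1.0 (fully open); "grasp_force": force on a finger pad.
Only numpy, scipy, OpenCV 4.12 (cv2) and the standard library are available. Lean on these libraries where they do the work, as an engineer would, in place of code of your own. Each camera call takes 0.05 s, during which the arm holds its last target. There are 200 camera calls.

## Working session

There is one attempt and no reset: what is moved stays moved. The work goes in short steps, Python scripts to look and compute and a tool call to move; the robot and the scene stay as the last step left them, time stands still between calls to the robot, and variables do not carry over. Pictures are saved under pics/ and viewed, at most 12 in all, crops included, and the job is handed in when it is done.

Besides the shell and the picture viewer there is one more tool, called after "Call:" as name(argument=value, ...), one argument or row to a line, values as JSON. play_rows: Moves the arm, as the interface text tells. Shift numbers are shares of 0.8 m and turn numbers shares of pi rad, none past 1 either way. Its arguments: {"type":"object","properties":{"moves":{"type":"array"},"jaw":{"type":"number"}},"required":["moves"]}

```bash
mkdir -p pics
python3 - <<'E'
from rig import bot
import cv2,numpy as np
s=bot.sense();print(s['time'],s['tcp_pos'],s['ee_rot'],bot.grip_point_offset,s['gripper_width'])
for n in ['side','top','wrist']:
    c=bot.camera_info(n);print(n,{k:(np.round(v,3).tolist()) for k,v in c.items()})
    cv2.imwrite(f'pics/{n}0.png',bot.snapshot(n)[:,:,::-1])
a=cv2.imread('pics/side0.png');b=cv2.imread('pics/top0.png');w=cv2.imread('pics/wrist0.png')
E
```

```text
0.0 [ 270.29325153 -562.80800266  237.87911446] [ 9.75030583e-01  2.22068600e-01 -2.71595210e-04 -9.08207484e-04] 18.700000000000003 0.9970553284775993
side {'fx': 368.13, 'fy': 368.13, 'cx': 256.043, 'cy': 194.669, 'view': [[-0.75, -0.661, 0.0, 402.602], [0.342, -0.388, 0.856, -293.26], [-0.566, 0.642, 0.517, -802.794], [0.0, 0.0, 0.0, 1.0]]}
top {'fx': 351.628, 'fy': 351.628, 'cx': 253.478, 'cy': 189.313, 'view': [[0.02, -0.999, -0.032, 56.076], [0.987, 0.015, 0.159, -532.925], [-0.159, -0.035, 0.987, -913.696], [0.0, 0.0, 0.0, 1.0]]}
wrist {'fx': 297.319, 'fy': 297.319, 'cx': 253.504, 'cy': 192.972, 'view': [[0.433, -0.901, -0.001, -624.469], [0.856, 0.412, -0.312, 42.774], [0.282, 0.134, 0.95, -389.554], [0.0, 0.0, 0.0, 1.0]]}
```

View pics/top0.png

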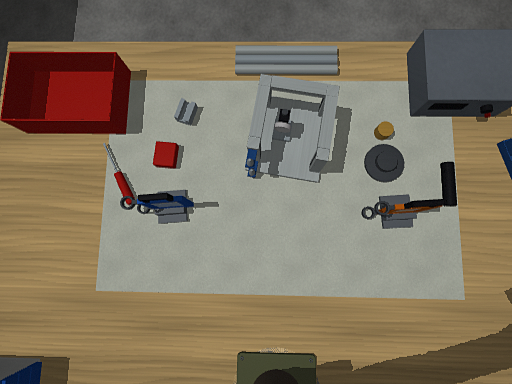

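View pics/side0.png

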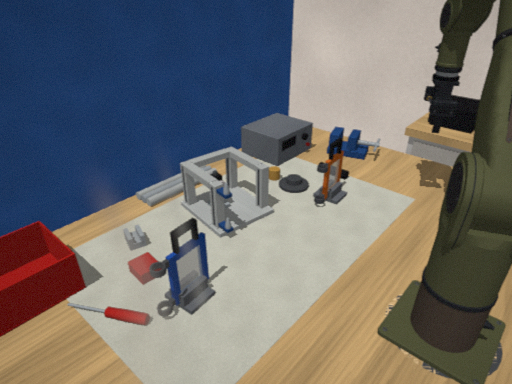

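Run:
```python
import cv2,numpy as np
a=cv2.imread('pics/side0.png');b=cv2.imread('pics/top0.png');w=cv2.imread('pics/wrist0.png')
def c(i,x,y,W=80,H=60,s=5): return cv2.resize(i[y:y+H,x:x+W],(400,300),interpolation=cv2.INTER_CUBIC)
m=np.vstack([np.hstack([c(b,350,155,120,90),c(a,290,130,100,75)]),np.hstack([c(b,230,130),c(a,180,150,120,90)])])
cv2.imwrite('pics/m1.png',m)
```

```text
(no output)
```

View pics/m1.png

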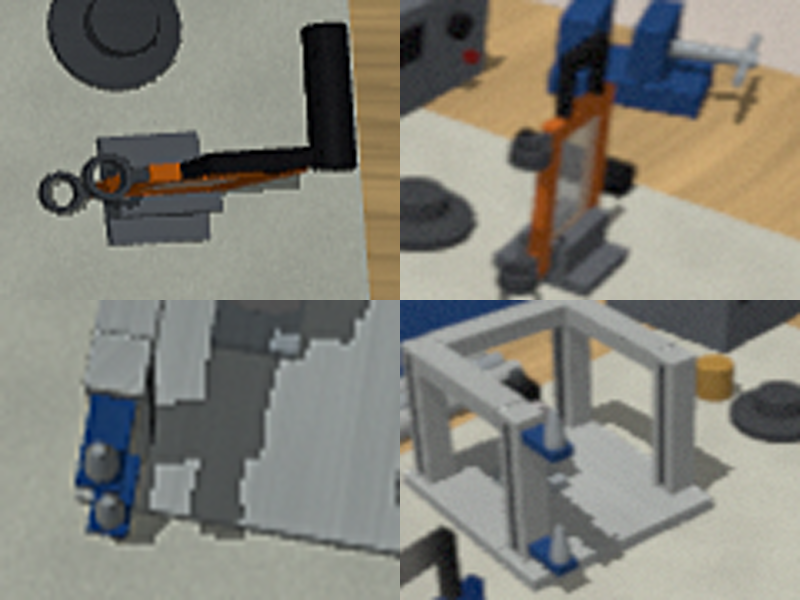

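View pics/wrist0.png

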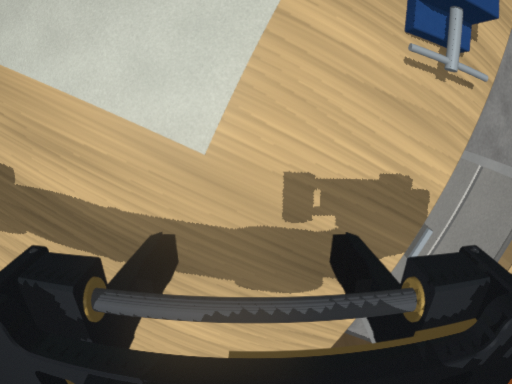

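```bash
cat > h.py <<'E'
import numpy as np, cv2
from rig import bot
def ray(c,u,v,fish=False):
    x=np.array([(u-c['cx'])/c['fx'],(v-c['cy'])/c['fy']])
    if fish:
        r=np.hypot(*x); d=np.r_[x/r*np.sin(r),np.cos(r)]
    else: d=np.r_[x,1.]
    V=np.array(c['view']);R=V[:3,:3];o=-R.T@V[:3,3]
    d=R.T@(d*[1,-1,-1]);return o,d/np.linalg.norm(d)
def tri(rs):
    A=sum(np.eye(3)-np.outer(d,d) for o,d in rs);b=sum((np.eye(3)-np.outer(d,d))@o for o,d in rs)
    p=np.linalg.solve(A,b);return p,[np.linalg.norm((np.eye(3)-np.outer(d,d))@(p-o)) for o,d in rs]
def onz(r,z): o,d=r;return o+d*(z-o[2])/d[2]
def proj(c,p,fish=False):
    V=np.array(c['view']);q=(V[:3,:3]@p+V[:3,3])*[1,-1,-1]
    if fish:
        r=np.hypot(q[0],q[1]);t=np.arctan2(r,q[2]);q=np.r_[q[:2]/r*t,1]
    else: q=q/q[2]
    return c['cx']+c['fx']*q[0],c['cy']+c['fy']*q[1]
E
python3 - <<'E'
from h import *
T=bot.camera_info('top');S=bot.camera_info('side')
np.set_printoptions(precision=1,suppress=True)
print(ray(T,0,0)[0],ray(S,0,0)[0])
for n,t,s in [('kU',(382,208),(322.5,165.5)),('kL',(368.3,213),(319.5,198.7)),('pinA',(250.6,159.4),(226,184.5)),('pinAswap',(252,170),(226,184.5)),('pinB',(252,170),(228,218)),('pinBs',(250.6,159.4),(228,218)),
 ('barfar',(443,203),(350-7+1,142)),('barnear',(405,205),(331,145)),('barmid',(424,204),(336,143))]:
    print(n,*tri([ray(T,*t),ray(S,*s)]))
for z in (190,200,210):print([onz(ray(T,*p),z) for p in((405.5,205.5),(442,202))])
print(onz(ray(T,448,164),20),onz(ray(T,449,204),20))
E
```

```text
[379.8  32.  988.3] [-52.2 667.9 666.1]
kU [ 474.7 -244.   148.9] [np.float64(0.18057651618066725), np.float64(0.18057651618079446)]
kL [ 474.6 -247.2   25.3] [np.float64(0.39958078974645245), np.float64(0.39958078974655786)]
pinA [583.6  69.4 172.9] [np.float64(0.5529020556489379), np.float64(0.5529020556488724)]
pinAswap [565.   72.3 179. ] [np.float64(11.40798173879019), np.float64(11.407981738790152)]
pinB [581.6  70.   63.7] [np.float64(0.47926548805459934), np.float64(0.4792654880545022)]
pinBs [602.3  67.1  55.9] [np.float64(12.107150949350164), np.float64(12.107150949350288)]
barfar [ 481.  -370.8  185.6] [np.float64(3.5807030823230264), np.float64(3.580703082322891)]
barnear [ 473.6 -276.2  207.9] [np.float64(2.093634546759702), np.float64(2.093634546759544)]
barmid [ 479.2 -320.6  198.8] [np.float64(0.29744154111108395), np.float64(0.29744154111095145)]
[array([ 476.5, -283.1,  190. ]), array([ 485.7, -364.5,  190. ])]
[array([ 475.2, -279.2,  200. ]), array([ 484.4, -359.5,  200. ])]
[array([ 474. , -275.2,  210. ]), array([ 483. , -354.6,  210. ])]
[ 614.8 -472.1   20. ] [ 503.1 -467.3   20. ]
```

```bash
cat >> h.py <<'E'
from scipy.spatial.transform import Rotation as Ro
np.set_printoptions(precision=2,suppress=True)
def down(yaw): # tool x axis at yaw deg, z down
    c,s=np.cos(np.radians(yaw)),np.sin(np.radians(yaw))
    return Ro.from_matrix(np.array([[c,s,0],[s,-c,0],[0,0,-1.]]))
def go(*pts):
    """pts: (x,y,z of TCP,yaw) -> move rows"""
    s=bot.sense();R=Ro.from_quat(s['ee_rot'])
    print('t',s['time'],'tcp',s['tcp_pos'],'rpy',(down(0).inv()*R).as_euler('xyz',degrees=True),'F',s['ft_force'],'w',s['gripper_width'],s['grasp_force'])
    for x,y,z,yaw in pts:
        d=R.inv().apply(np.array([x,y,z])-s['tcp_pos'])/800
        r=(R.inv()*down(yaw)).as_rotvec()/np.pi
        print(np.round(np.r_[d,r],4).tolist())
E
python3 - <<'E'
from h import *
go((270,-563,340,25),(483,-320,350,96.5))
E
```

```text
t 0.15 tcp [ 270.39 -562.97  238.11] rpy [  0.08  -0.01 -25.66] F [ 0.54 -1.09 -0.6 ] w 0.9998753458466263 0.0
[-0.0005, -0.0004, -0.1274, -0.0004, 0.0, 0.0037]
[0.3711, -0.1589, -0.1397, -0.0004, -0.0002, -0.3936]
```

Call:
play_rows(
  moves=[
    [0,0,-0.1274,0,0,0],
    [0,0,-0.1274,0,0,0],
    [0.371,-0.159,-0.14,0,0,-0.394],
    [0.371,-0.159,-0.14,0,0,-0.394],
    [0.371,-0.159,-0.14,0,0,-0.394],
    [0.371,-0.159,-0.14,0,0,-0.394],
    [0.371,-0.159,-0.14,0,0,-0.394],
    [0.371,-0.159,-0.14,0,0,-0.394],
    [0.371,-0.159,-0.14,0,0,-0.394],
    [0.371,-0.159,-0.14,0,0,-0.394],
    [0.371,-0.159,-0.14,0,0,-0.394],
    [0.371,-0.159,-0.14,0,0,-0.394],
  ],
  jaw=1,
)

```text
time: 1.65
tcp_pos: [482.9, -320.5, 350.7]
ee_rot: [0.666, 0.746, -0.0, -0.0]
ft_force: [0.6, 0.1, 1.1]
gripper_width: 0.997
grasp_force: 0.0
```

Run:
```python
from h import *
go()
c=bot.camera_info('wrist');im=bot.snapshot('wrist')[:,:,::-1]
np.save('w1.npy',np.array(c['view']));cv2.imwrite('pics/w1.png',im)
cv2.imwrite('pics/w1b.png',cv2.resize(im,(800,600)))
```

```text
t 1.65 tcp [ 482.87 -320.45  350.7 ] rpy [  0.01  -0.01 -96.48] F [0.61 0.05 1.06] w 0.9974308228621535 0.0
```

View pics/w1b.png

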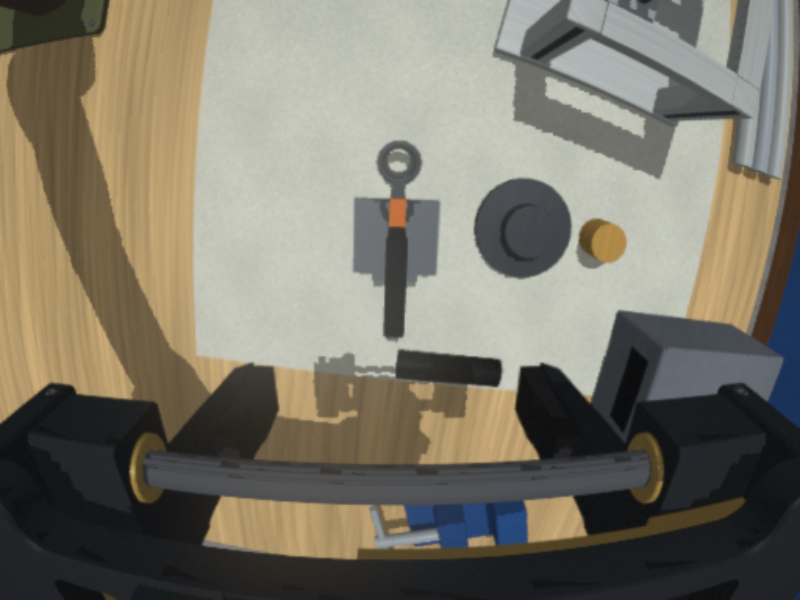

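Run:
```python
from h import *
c=bot.camera_info('wrist');c['view']=np.load('w1.npy')
im=cv2.imread('pics/w1.png')
hsv=cv2.cvtColor(im,cv2.COLOR_BGR2HSV)
m=((hsv[...,2]<75)).astype(np.uint8)
roi=np.zeros_like(m);roi[144:219,240:268]=m[144:219,240:268]
n,l,st,ce=cv2.connectedComponentsWithStats(roi);k=1+np.argmax(st[1:,4]);print(st[k],ce[k])
pts=np.argwhere(l==k)[:,::-1].astype(np.float32)
r=cv2.minAreaRect(pts);b=cv2.boxPoints(r);print(b)
b=b[np.argsort(b[:,1])];e1=b[:2].mean(0);e2=b[2:].mean(0);print('bar ends px',e1,e2)
for z in (205,214,222):
    P=[onz(ray(c,*e,True),z) for e in (e1,e2)];d=P[0]-P[1];print(z,(P[0]+P[1])/2,np.linalg.norm(d),'yaw y axis',np.degrees(np.arctan2(d[1],d[0])))
ring=roi*0;ring[85:122,238:272]=((hsv[85:122,238:272,2]<120))
cs,h=cv2.findContours(ring,cv2.RETR_CCOMP,cv2.CHAIN_APPROX_NONE)
for q in cs:
    if len(q)>12:print('ring',len(q),cv2.minEnclosingCircle(q),cv2.boundingRect(q))
for z in (141,149,157):print(z,onz(ray(c,255.4,103,True),z))
T=bot.camera_info('top')
```

```text
[246 146  15  70 853] [252.78 179.32]
[[245.85 214.88]
 [247.15 145.8 ]
 [260.38 146.04]
 [259.07 215.13]]
bar ends px [253.77 145.92] [252.46 215.01]
205 [ 482.7  -322.96  205.  ] 73.31215017935746 yaw y axis 95.42623510136566
214 [ 482.41 -320.39  214.  ] 71.0398458664834 yaw y axis 95.42623510136569
222 [ 482.16 -318.1   222.  ] 69.02001981059543 yaw y axis 95.42623510136569
ring 83 ((254.5, 105.66129302978516), 15.733057022094727) (242, 90, 28, 32)
ring 50 ((254.93443298339844, 102.02458953857422), 8.544395446777344) (247, 94, 15, 17)
141 [ 476.55 -245.18  141.  ]
149 [ 476.48 -245.07  149.  ]
157 [ 476.41 -244.95  157.  ]
```

Run:
```python
from h import *
go((482.9,-324,260,95.2),(482.9,-324,184,95.2))
```

```text
t 1.7 tcp [ 482.91 -320.43  350.75] rpy [  0.01  -0.01 -96.5 ] F [-0.17 -0.31  1.37] w 0.9964944458633304 0.0
[-0.0044, -0.0005, 0.1134, -0.0, 0.0001, 0.0072]
[-0.0044, -0.0005, 0.2084, -0.0, 0.0001, 0.0072]
```

Call:
play_rows(
  moves=[
    [-0.0044,-0.0005,0.08,0,0,0.0072],
    [-0.0044,-0.0005,0.15,0,0,0.0072],
    [-0.0044,-0.0005,0.19,0,0,0.0072],
    [-0.0044,-0.0005,0.2084,0,0,0.0072],
    [-0.0044,-0.0005,0.2084,0,0,0.0072],
  ],
  jaw=1,
)

```text
time: 2.33
tcp_pos: [483.1, -323.8, 183.9]
ee_rot: [0.674, 0.739, -0.0, -0.0]
ft_force: [0.3, 0.1, 1.3]
gripper_width: 1.003
grasp_force: 0.0
```

Call:
play_rows(
  moves=[
    [0,0,0,0,0,0],
    [0,0,0,0,0,0],
    [0,0,0,0,0,0],
    [0,0,0,0,0,0],
    [0,0,0,0,0,0],
    [0,0,0,0,0,0],
    [0,0,0,0,0,0],
    [0,0,0,0,0,0],
  ],
  jaw=-1,
)

```text
time: 3.32
tcp_pos: [483.1, -323.8, 184.0]
ee_rot: [0.674, 0.739, -0.0, -0.0]
ft_force: [-0.4, -0.1, 0.0]
gripper_width: 0.156
grasp_force: 30.0
```

Run:
```python
from h import *
go()
c=bot.camera_info('wrist');im=bot.snapshot('wrist')[:,:,::-1]
np.save('w2.npy',np.array(c['view']));cv2.imwrite('pics/w2.png',im)
cv2.imwrite('pics/w2b.png',cv2.resize(im,(800,600)))
```

```text
t 3.325 tcp [ 483.05 -323.79  183.97] rpy [  0.01  -0.   -95.28] F [-0.43 -0.09  0.04] w 0.1561642259307205 29.969598054885864
```

View pics/w2b.png

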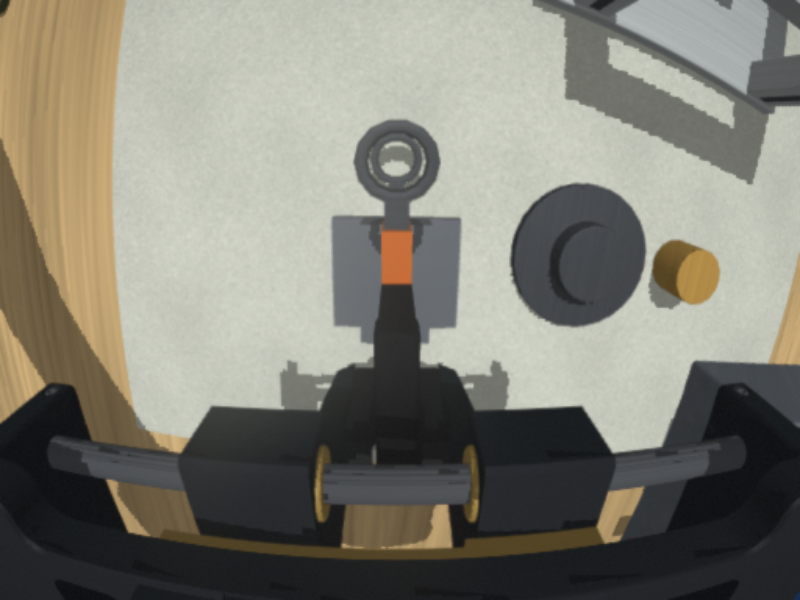

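Run:
```python
from h import *
c=bot.camera_info('wrist');s=bot.sense();R=Ro.from_quat(s['ee_rot'])
im=cv2.imread('pics/w2.png');v=cv2.cvtColor(im,cv2.COLOR_BGR2HSV)[...,2]
roi=(v[70:128,215:295]<115).astype(np.uint8)
cs,h=cv2.findContours(roi,cv2.RETR_CCOMP,cv2.CHAIN_APPROX_NONE)
o=ray(c,0,0,True)[0];print('cam',o,'cam in tool',R.inv().apply(o-s['tcp_pos']))
for i,q in enumerate(cs):
    if len(q)<25: continue
    p=q[:,0]+[215,70];
    if h[0][i][3]<0: p=p[p[:,1]<112]
    # circle fit on plane z
    for z in (130,140,150,157):
        W=np.array([onz(ray(c,*u,True),z)[:2] for u in p]);A=np.c_[2*W,np.ones(len(W))]
        a=np.linalg.lstsq(A,(W**2).sum(1),rcond=None)[0];r=np.sqrt(a[2]+a[0]**2+a[1]**2)
        print(i,h[0][i][3],len(p),z,a[:2],'diam',2*r, 'tool',R.inv().apply(np.r_[a[:2],z]-s['tcp_pos']))
```

```text
cam [ 475.41 -243.13  328.65] cam in tool [  81.01   -0.19 -144.7 ]
0 -1 92 130 [ 475.96 -246.14] diam 34.932585466777944 tool [77.97  0.12 53.95]
0 -1 92 140 [ 475.93 -245.99] diam 33.17407081480955 tool [78.13  0.1  43.95]
0 -1 92 150 [ 475.91 -245.83] diam 31.415556162822007 tool [78.28  0.09 33.95]
0 -1 92 157 [ 475.89 -245.73] diam 30.184595906429344 tool [78.39  0.08 26.95]
9 0 43 130 [ 483.75 -245.66] diam 10.205537552976937 tool [77.73  7.92 53.95]
9 0 43 140 [ 483.33 -245.54] diam 9.691788367826467 tool [77.89  7.51 43.95]
9 0 43 150 [ 482.91 -245.41] diam 9.178039182737336 tool [78.06  7.1  33.95]
9 0 43 157 [ 482.62 -245.32] diam 8.818414753118734 tool [78.17  6.81 26.95]
11 0 69 130 [ 475.44 -244.97] diam 15.691100806836562 tool [79.18 -0.29 53.95]
11 0 69 140 [ 475.44 -244.88] diam 14.901207064191118 tool [79.27 -0.29 43.95]
11 0 69 150 [ 475.44 -244.79] diam 14.111313321563065 tool [79.36 -0.28 33.95]
11 0 69 157 [ 475.44 -244.72] diam 13.558387701713528 tool [79.43 -0.28 26.95]
```

Run:
```python
from h import *
S=bot.camera_info('side');T=bot.camera_info('top')
y=np.array([-.0924,.9957,0]);xx=np.array([.9957,.0924,0])
K=np.array([475.8,-245.5,0])
for zu in (122,130,138):
    B=K-82*y+[0,0,zu+65]
    print(zu)
    for n,p in [('near top',B+34*y+[0,0,8]),('far top',B-34*y+[0,0,8]),('leaf top near',B+55*y-[0,0,45]),('ringU c',K+[0,0,zu+8]),('ringL c',K+[0,0,zu-107])]:
        print(n,np.array(proj(S,p)),np.array(proj(T,p)))
cv2.imwrite('pics/s2.png',bot.snapshot('side')[:,:,::-1])
a=cv2.imread('pics/side0.png')[130:210,300:360];b=cv2.imread('pics/s2.png')[130:210,300:360]
m=np.hstack([cv2.resize(i,(400,533),interpolation=cv2.INTER_NEAREST) for i in (a,b)])
cv2.imwrite('pics/s2c.png',m)
```

```text
122
near top [330.96 146.62] [410.9  203.64]
far top [340.24 139.84] [441.5  201.33]
leaf top near [326.26 164.11] [392.97 206.95]
ringU c [321.97 170.6 ] [380.01 208.34]
ringL c [318.76 201.42] [366.49 212.78]
130
near top [331.22 144.27] [412.38 203.21]
far top [340.53 137.56] [443.29 200.88]
leaf top near [326.5  161.84] [394.19 206.58]
ringU c [322.2  168.34] [381.08 207.99]
ringL c [318.97 199.38] [367.32 212.51]
138
near top [331.49 141.9 ] [413.89 202.77]
far top [340.83 135.26] [445.12 200.42]
leaf top near [326.75 159.57] [395.43 206.2 ]
ringU c [322.44 166.06] [382.18 207.63]
ringL c [319.19 197.32] [368.17 212.23]
```

View pics/s2c.png

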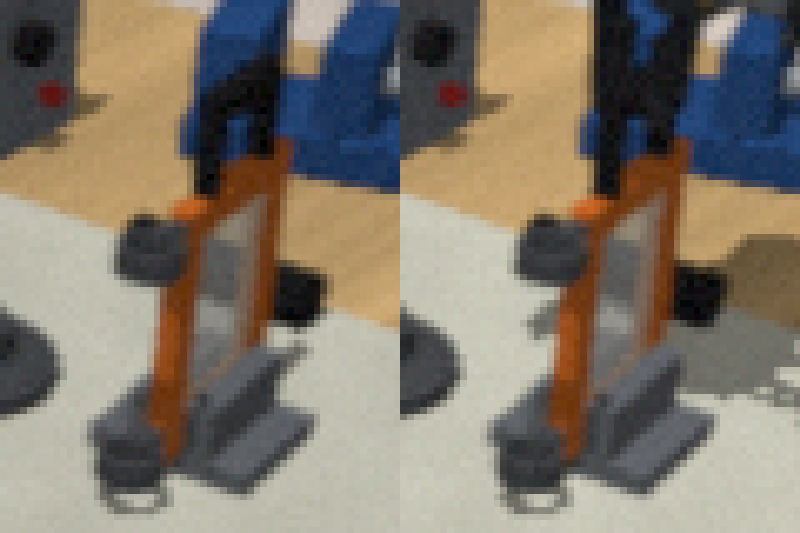

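Run:
```python
from h import *
T=bot.camera_info('top')
P=lambda u,v,z:onz(ray(T,u,v),z)
def ang(a,b):d=b-a;return np.degrees(np.arctan2(d[1],d[0]))
im=cv2.imread('pics/top0.png')
g=cv2.cvtColor(im,cv2.COLOR_BGR2GRAY)[60:190,235:350]
for l in cv2.createLineSegmentDetector().detect(g)[0][:,0]:
    if np.hypot(l[2]-l[0],l[3]-l[1])>20:
        for z in (10,170):
            a=P(l[0]+235,l[1]+60,z);b=P(l[2]+235,l[3]+60,z);print(z,(l+[235,60]*2).round(),a[:2],b[:2],ang(a,b)%90)
go((482.9,-323.8,294,95.2))
```

```text
10 [266. 109. 260. 149.] [774.77  33.42] [653.35  49.85] 82.29138313852769
170 [266. 109. 260. 149.] [710.17  33.18] [608.6   46.93] 82.29138313852769
10 [308. 166. 317. 146.] [607.79 -86.8 ] [ 666.58 -112.25] 66.59113542156594
170 [308. 166. 317. 146.] [570.49 -67.38] [619.67 -88.67] 66.59113542156592
10 [264. 113. 270.  86.] [762.31  39.61] [847.43  24.68] 80.0546107851356
170 [264. 113. 270.  86.] [699.74  38.36] [770.94  25.87] 80.0546107851356
10 [273.  96. 318. 103.] [816.91  14.93] [ 796.37 -117.3 ] 81.16954540872361
170 [273.  96. 318. 103.] [745.42  17.71] [728.23 -92.89] 81.16954540872355
10 [321.  97. 273.  90.] [ 813.12 -124.36] [835.6   15.28] 80.85442610446904
170 [321.  97. 273.  90.] [742.25 -98.79] [761.05  18.  ] 80.85442610446904
10 [331. 158. 337. 119.] [ 630.13 -151.67] [ 746.18 -170.43] 80.81784020032227
170 [331. 158. 337. 119.] [ 589.19 -121.64] [ 686.26 -137.33] 80.81784020032228
10 [346. 152. 342. 172.] [ 649.63 -193.76] [ 591.25 -182.72] 79.28787424255972
170 [346. 152. 342. 172.] [ 605.49 -156.85] [ 556.66 -147.61] 79.28787424255972
10 [271.  86. 324.  94.
[... 2540 characters left out ...]
 334.  61.] [836.49 112.26] [ 836.56 -133.87] 0.017021403972179883
10 [258.  80. 236.  80.] [866.05  59.33] [865.68 126.26] 0.31564807187334054
170 [258.  80. 236.  80.] [786.52  54.85] [786.21 110.84] 0.3156480718733974
10 [314.  82. 338.  85.] [ 861.81 -106.81] [ 851.95 -176.34] 81.92270093171857
170 [314.  82. 338.  85.] [782.97 -84.11] [ 774.72 -142.27] 81.92270093171868
10 [247. 143. 259.  82.] [671.33  89.36] [859.86  58.02] 80.56133050210924
170 [247. 143. 259.  82.] [623.65  79.98] [781.34  53.76] 80.56133050210924
t 3.425 tcp [ 483.06 -323.76  183.96] rpy [  0.01  -0.   -95.29] F [-0.41 -0.2  -0.1 ] w 0.15723370671974962 29.969111066311598
[-0.0, -0.0002, -0.1376, -0.0, 0.0, 0.0005]
```

Call:
play_rows(
  moves=[
    [0,0,-0.02,0,0,0],
    [0,0,-0.06,0,0,0],
    [0,0,-0.1,0,0,0],
    [0,0,-0.13,0,0,0],
    [0,0,-0.1376,0,0,0],
    [0,0,-0.1376,0,0,0],
  ],
)

```text
time: 4.18
tcp_pos: [482.7, -323.7, 294.0]
ee_rot: [0.674, 0.739, -0.0, -0.0]
ft_force: [0.6, 0.1, -3.6]
gripper_width: 0.15
grasp_force: 30.0
```

Run:
```python
from h import *
go((482.4,5.7,255,81))
```

```text
t 4.175 tcp [ 482.74 -323.7   294.  ] rpy [  0.02  -0.   -95.28] F [ 0.64  0.14 -3.56] w 0.14976255051152884 29.96591585688293
[0.4101, 0.0375, 0.0487, -0.0001, 0.0, 0.0793]
```

Call:
play_rows(
  moves=[
    [0.02,0.002,0,0,0,0.004],
    [0.06,0.006,0,0,0,0.012],
    [0.11,0.011,0,0,0,0.022],
    [0.16,0.015,0.01,0,0,0.032],
    [0.21,0.019,0.02,0,0,0.042],
    [0.26,0.024,0.03,0,0,0.052],
    [0.31,0.029,0.04,0,0,0.062],
    [0.36,0.033,0.048,0,0,0.072],
    [0.395,0.036,0.0487,0,0,0.077],
    [0.4101,0.0375,0.0487,0,0,0.0793],
    [0.4101,0.0375,0.0487,0,0,0.0793],
    [0.4101,0.0375,0.0487,0,0,0.0793],
  ],
)

```text
time: 5.68
tcp_pos: [482.5, 4.1, 254.9]
ee_rot: [0.761, 0.649, -0.001, 0.0]
ft_force: [0.4, -0.3, -3.0]
gripper_width: 0.15
grasp_force: 30.0
```

Run:
```python
from h import *
go()
c=bot.camera_info('wrist');im=bot.snapshot('wrist')[:,:,::-1];np.save('w3.npy',np.array(c['view']))
cv2.imwrite('pics/w3.png',im)
cv2.imwrite('pics/w3b.png',cv2.resize(im[60:300,120:440],(800,600),interpolation=cv2.INTER_CUBIC))
```

```text
t 5.675 tcp [482.55   4.12 254.92] rpy [  0.03  -0.07 -80.89] F [ 0.43 -0.34 -2.97] w 0.14953001350892525 29.96535292826593
```

View pics/w3b.png

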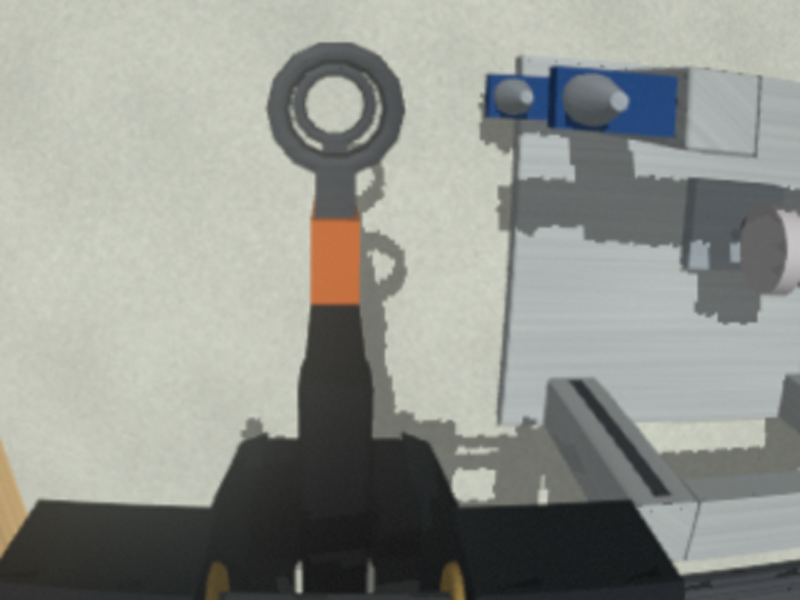

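Run:
```python
from h import *
from scipy.optimize import least_squares
c=bot.camera_info('wrist');c['view']=np.load('w3.npy');s=bot.sense();R=Ro.from_quat(s['ee_rot']);t=s['tcp_pos']
px=lambda u,v:(120+u/2.5-.3,60+v/2.5-.3)
tU,tL=ray(c,*px(620,101),True),ray(c,*px(527,98),True)
f=lambda p:np.r_[(onz(tU,p[2])-p)[:2],(onz(tL,p[2]-115)-[p[0],p[1],0])[:2]]
r=least_squares(f,[583,69,173]);P=r.x;print('tip',P,'foot',P[2]-32,r.fun)
T=bot.camera_info('top');S=bot.camera_info('side')
print('tip from top at that z',onz(ray(T,250.6,159.4),P[2]),onz(ray(T,252,170),P[2]-115))
for n,u,z in [('U outer',(336,107),t[2]-36),('Lhole',(333.5,103.5),t[2]-52-107)]:
    q=onz(ray(c,*px(*u),True),z);print(n,q,'tool',R.inv().apply(q-t))
for n,w in (('U',70),('L',0)):pass
pin=R.inv().apply(np.r_[P[:2],P[2]-32]-t);print('pin foot in tool',pin)
```

```text
tip [581.67  72.22 179.94] foot 147.93904308906446 [ 0.03  0.27 -0.03 -0.27]
tip from top at that z [581.41  68.78 179.94] [580.91  69.63  64.94]
U outer [495.34  81.56 218.95] tool [78.55  0.27 35.92]
Lhole [494.55  81.3   95.95] tool [ 78.29  -0.42 158.92]
pin foot in tool [ 83.1   87.02 106.89]
```

Call:
play_rows(
  moves=[
    [0.0059,0.02,0,0,0,0],
    [0.0059,0.05,0,0,0,0],
    [0.0059,0.08,0,0,0,0],
    [0.0059,0.1,0,0,0,0],
    [0.0059,0.1088,0,0,0,0],
    [0.0059,0.1088,0,0,0,0],
    [0.0059,0.1088,0,0,0,0],
  ],
)

```text
time: 6.6
tcp_pos: [568.6, -3.4, 255.0]
ee_rot: [0.76, 0.65, -0.0, -0.0]
ft_force: [0.3, 0.0, -3.4]
gripper_width: 0.156
grasp_force: 30.0
```

Run:
```python
from h import *
go()
c=bot.camera_info('wrist');im=bot.snapshot('wrist')[:,:,::-1];np.save('w4.npy',np.array(c['view']))
cv2.imwrite('pics/w4.png',im)
sd=bot.snapshot('side')[:,:,::-1];cv2.imwrite('pics/s4.png',sd)
m=np.hstack([cv2.resize(im[70:150,200:310],(440,320),interpolation=cv2.INTER_CUBIC),cv2.resize(sd[150:240,170:260],(320,320),interpolation=cv2.INTER_CUBIC)])
cv2.imwrite('pics/w4b.png',m)
```

```text
t 6.6 tcp [568.63  -3.42 255.05] rpy [  0.05  -0.03 -81.01] F [ 0.32  0.03 -3.38] w 0.15594080324690113 29.96586263179779
```

View pics/w4b.png

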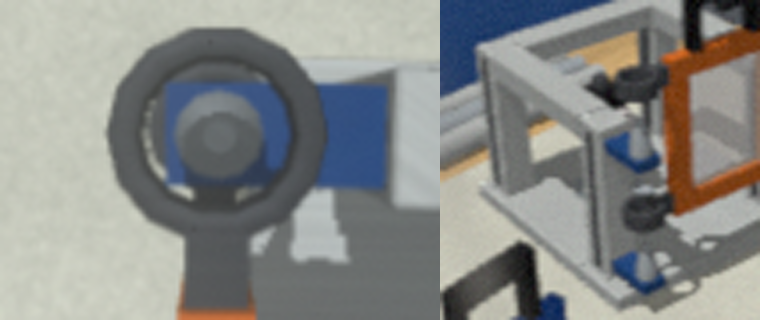

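Call:
play_rows(
  moves=[
    [0,0,0.01,0,0,0],
    [0,0,0.02,0,0,0],
    [0,0,0.03,0,0,0],
    [0,0,0.04,0,0,0],
    [0,0,0.048,0,0,0],
    [0,0,0.056,0,0,0],
    [0,0,0.06,0,0,0],
    [0,0,0.06,0,0,0],
  ],
)

```text
time: 7.7
tcp_pos: [569.4, -3.3, 206.9]
ee_rot: [0.76, 0.65, -0.0, -0.0]
ft_force: [1.4, 0.6, -3.2]
gripper_width: 0.158
grasp_force: 30.0
```

Call:
play_rows(
  moves=[
    [0,0,0.003,0,0,0],
    [0,0,0.006,0,0,0],
    [0,0,0.006,0,0,0],
  ],
)

```text
time: 8.07
tcp_pos: [569.4, -3.3, 202.2]
ee_rot: [0.76, 0.65, -0.0, -0.0]
ft_force: [-0.2, 0.2, -2.2]
gripper_width: 0.154
grasp_force: 30.0
```

Call:
play_rows(
  moves=[
    [0,0,0.003,0,0,0],
    [0,0,0.005,0,0,0],
    [0,0,0.005,0,0,0],
  ],
)

```text
time: 8.45
tcp_pos: [570.5, -4.7, 200.8]
ee_rot: [0.761, 0.649, 0.0, 0.002]
ft_force: [-3.9, -4.3, 13.8]
gripper_width: 0.156
grasp_force: 30.1
```

Run:
```python
from h import *
go()
im=bot.snapshot('wrist')[:,:,::-1];cv2.imwrite('pics/w5.png',im)
sd=bot.snapshot('side')[:,:,::-1];cv2.imwrite('pics/s5.png',sd)
m=np.hstack([cv2.resize(im[70:150,200:310],(330,240),interpolation=cv2.INTER_CUBIC),cv2.resize(sd[150:240,190:280],(470,470),interpolation=cv2.INTER_CUBIC)[:240*0+470]]) if 0 else None
A=cv2.resize(im[70:150,200:310],(330,480),interpolation=cv2.INTER_CUBIC);B=cv2.resize(sd[160:240,200:278],(468,480),interpolation=cv2.INTER_CUBIC)
cv2.imwrite('pics/w5b.png',np.hstack([A,B]))
```

```text
t 8.45 tcp [570.47  -4.73 200.75] rpy [ -0.2   -0.12 -80.95] F [-3.93 -4.32 13.79] w 0.15605580374473202 30.078864181414247
```

View pics/w5b.png

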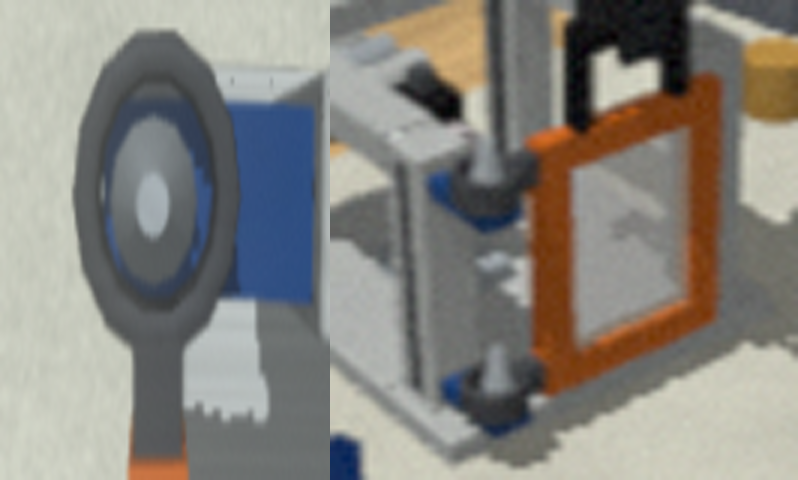

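Call:
play_rows(
  moves=[
    [0,0,-0.0015,0,0,0],
    [0,0,-0.0015,0,0,0],
  ],
)

```text
time: 8.8
tcp_pos: [570.2, -4.3, 200.9]
ee_rot: [0.761, 0.649, 0.0, 0.001]
ft_force: [-2.9, -3.0, 7.8]
gripper_width: 0.155
grasp_force: 30.0
```

Call:
play_rows(
  moves=[
    [0,0,0,0,0,0],
    [0,0,0,0,0,0],
    [0,0,0,0,0,0],
    [0,0,0,0,0,0],
    [0,0,0,0,0,0],
  ],
  jaw=0.5,
)

```text
time: 9.43
tcp_pos: [569.5, -3.2, 199.4]
ee_rot: [0.76, 0.65, -0.0, -0.0]
ft_force: [-1.3, -0.1, -0.1]
gripper_width: 0.699
grasp_force: 0.0
```

Call:
play_rows(
  moves=[
    [0,0,-0.02,0,0,0],
    [0,0,-0.06,0,0,0],
    [0,0,-0.12,0,0,0],
    [-0.1,0,-0.16,0,0,0],
    [-0.1,-0.05,-0.16,0,0,0],
    [-0.1,-0.05,-0.16,0,0,0],
    [-0.1,-0.05,-0.16,0,0,0],
  ],
)

```text
time: 10.3
tcp_pos: [518.2, -75.4, 328.4]
ee_rot: [0.76, 0.65, 0.001, 0.001]
ft_force: [0.4, -0.1, 0.0]
gripper_width: 0.749
grasp_force: 0.0
```

Run:
```python
from h import *
go()
im=bot.snapshot('wrist')[:,:,::-1]
sd=bot.snapshot('side')[:,:,::-1]
cv2.imwrite('pics/w6b.png',np.hstack([cv2.resize(im,(400,300)),cv2.resize(sd[130:250,150:310],(400,300),interpolation=cv2.INTER_CUBIC)]))
```

```text
t 10.3 tcp [518.24 -75.41 328.42] rpy [ -0.12   0.04 -81.04] F [ 0.41 -0.05  0.05] w 0.7488087474731544 0.0
```

View pics/w6b.png

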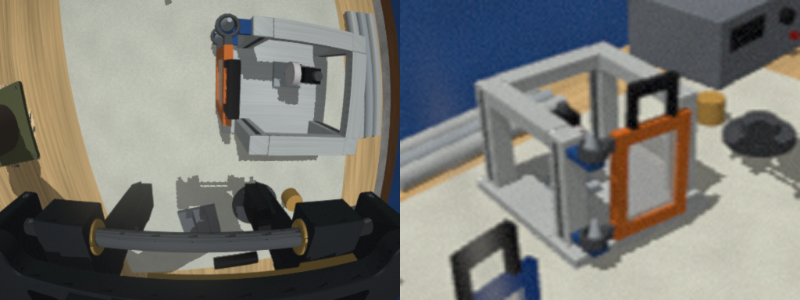

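The door hangs closed on both pins, upright across the opening. The gripper is clear and the blue door has not been touched.

```bash
python3 -c "
from rig import bot
print(bot.close_job())"
```

```text
the job is handed in; nothing more can be done
None
```

The orange door hangs upright and closed, both knuckles down on the two hinge pins, and the blue door was left in its holder; I handed the job in at about 10.4 s, and the hand-in returned no verdict.

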